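Lift a cleaned bushing from its parts tray with tongs

TASK

The round steel bushing in the covered parts tray has been cleaned for assembly and must not be touched with the gripper. First slide the tray's cover fully open by its upright grip, then take the spring tongs out of their stand, close them on the bushing and lift it at least 12 cm above the table top. Finish while still holding it up there in the squeezed tongs; leave the hex nut in the tray and the things standing around where they are.

Things in the scene. Friction and masses are not known exactly. Their poses are not given: they have to be found in the camera images.
- cover_grip (a point): Centre of the black upright grip on the sliding aluminium cover of the parts tray: a fin 36 mm long (x), 12 mm thick (y, the sliding direction), from 36 to 62 mm above the table; this point is 50 mm above the table. Pinch it from above across its thickness (closing along y) and drag it, or push it. Axes as the tray.
- cover (a joint): Sliding of the cover along the tray's +y in m: 0 closed (over the compartment with the parts), 0.111 fully open at its end stop (over the empty compartment). Starts between 0 and 0.012, about 1.5 to 2 N of friction, stays where it is left.
- tray: Fixed steel parts tray, 140 x 222 mm, walls 30 mm high (guide rails to 37 mm), floor 5 mm thick; origin at the centre of its underside, y along its length and the cover's track, z up. Two compartments, 120 mm (x) by 103 mm (y) inside: the one at -y, centred 55 mm from the origin, holds the parts and starts covered; the one at +y is empty.
- bushing: Loose plain round steel bushing (a ring standing on end), 26 mm outside diameter, 22 mm high, bore 17 mm, about 50 g; origin at the centre of its underside, standing on the tray floor 5 mm above the table, in the -y compartment, about 28 mm to the tray's +x or -x side of the compartment's centre. Hidden under the cover at the start.
- nut: Loose solid steel hexagon nut, 31 mm over its corners, 13 mm high, in the same compartment as the bushing on the other side, about 56 mm from it along the tray's x. To be left where it is.
- stand: Fixed dark steel stand for the tongs: base plate 60 x 116 mm, 5 mm thick, with an open-topped pocket 92 mm (its y) by 29 mm (its x) outside, walls 5 mm, rim 45 mm above the table, pocket floor at 5 mm. The tongs stand in it, tips down; lift them straight up by at least 45 mm to clear it.
- tongs: Loose spring tongs, 100 g, 150 mm tall, tips down in the stand: two steel arms 16 mm wide (x), joined at a pin at the top (12 mm thick, axis 144 mm above the origin) and spread along y; a rubber grip roll outside each arm, a rubber pad inside each tip. Origin midway between the lower tip ends when open, z up; when squeezed the tip ends reach up to 4 mm below it.
- tongs_grip (a point): Midway between the two grip rolls, 107 mm above the tongs' origin, 43 mm below their top; axes as the tongs. Squeeze here from above along y: the rolls (26 mm long in x, 12 mm thick) are 54 mm over their outsides open, 42 mm when shut on the bushing. Sprung open: 6 N on each roll at first, 10 N at the bushing; squeezed to 50 mm they can be carried with the tips about 54 mm apart.
- tongs_tips (a point): Midway between the two tip pads, 9 mm above the tongs' origin; axes as the tongs. Pads 16 mm wide (x), 26 mm high (13 mm above and below this point), 4 mm thick; the gap between them is 70 mm open and shrinks 3.7 mm for each mm by which the rolls are squeezed together; outside the tips measure 8 mm more.
- tongs_left (a joint): Closing angle of each of the two tongs arms (they move together), rad: 0 fully open, about 0.16 when shut on the bushing (26 mm), 0.25 tips shut.
- oil_can: Bystander: metal pump oil can with a bent spout, 80 mm wide, 152 mm high, behind the stand; origin at its underside.
- tape_measure: Bystander: yellow tape measure, 77 x 83 x 35 mm, near the table's front edge; origin at its underside.
- glue_bottle: Bystander: standing glue bottle with orange cap, 60 mm wide, 155 mm high, behind the tray; origin at its underside.
- masking_tape: Bystander: roll of masking tape lying flat, 94 mm across, 24 mm high, left of the tray; origin at its underside.

How it is judged:
On the way, in this order (a step that is already met when the one before it is completed fails the run):
1. the cover is slid fully open (within 7 mm of its stop) (value of joint cover above 0.104 m), for 0.2 s.
2. the tongs are carried out of their stand in the gripper (height (world z) of tongs_tips above 0.06 m and contact force between the fingers and tongs above 1 N), for 0.2 s.
3. the tongs are closed on the bushing (contact force between tongs and bushing above 0.5 N and contact force between the fingers and tongs above 1 N), for 0.2 s.
At the end, for the whole second after the job is handed in: The bushing is held still between the squeezed tips of the tongs, its underside more than 115 mm above the table top, the tongs in the gripper; the cover is still open (within 11 mm of its stop) and the nut lies within 20 mm of where it was in the tray (all of step 3 and height (world z) of bushing above 0.115 m and linear speed of bushing below 0.03 m/s and value of joint cover above 0.1 m and value of joint tongs_left above 0.08 rad and distance between bushing and tongs_tips below 0.04 m and height (world z) of nut below 0.02 m and distance of nut from where it was at the start of the episode below 0.02 m); the arm keeps its last pose, push and grip.
It fails at once if the gripper or arm touches the bushing itself (contact force between any of the fingers, the arm and bushing above 0.3 N).
It fails at once if the nut is shifted more than 20 mm (distance of nut from where it was at the start of the episode above 0.02 m).
It fails at once if a bystander (oil can, tape measure, glue bottle, masking tape) is shifted more than 20 mm (distance of any of oil_can, tape_measure, glue_bottle, masking_tape from where it was at the start of the episode above 0.02 m).
It also fails if it takes over 58 s, if anything falls off the work surface, if the arm or the gripper's body presses on something with over 40 N, if the wrist force passes 120 N, or if a joint passes its speed limit or range.

ROBOT

A 6-joint arm with a two-finger parallel gripper is mounted at the origin on a cart in front of the work surface, level with it; the furniture and walls round the work are solid. World frame = base frame: x ahead of the robot, y to its left, z up, the work surface at z = 0. Lengths are in m, angles in rad, forces in N, time in s.
With the tool pointing down it reaches from about 0.225 to 0.875 m from the base axis. Payload 3.4 kg.
Tool frame: the origin (TCP) lies at the very end of the fingers, on their centre line; the grasp point (between the pads) lies behind it (manip.grasp_offset is the z of the grasp point in the tool frame, in m); z points along the fingers, y is the line along which they close (so a half turn about z gives the same grasp; the last joint's range is limited). The gripper opens to 85 mm and grips with 20 to 120 N. Pads are 22 mm wide; open, the fingers measure 114 mm over their backs; the gripper's body (76 mm by 85 mm) begins 54 mm behind the grasp point. The pads swing forward as they close: fully open they stand 13 mm farther back than shut.
Start: joints at [1.099, 0.276, 1.505, -0, 1.361, -0.121], TCP at [0.198, 0.54, 0.231] pointing down, gripper open.
Joint ranges: [-2.89, 2.89], [-0.75, 2.08], [0.22, 2.7], [-1.18, 4.32], [0.11, 2.71], [-2.7, 2.7]. Speed limits (rad/s): [2.57, 2.57, 3.14, 3.14, 3.14, 3.14].

INTERFACE

Orientations are given as a unit quaternion [w, x, y, z].
In Python, from rig import manip gives the robot as it stands.
- The arm moves only by the shell command python3 -m pendant 'ROWS' [FORCE]. ROWS is JSON, a list of rows, each an object of numbers: "dx", "dy", "dz": the shift along the tool's x, y, z in m; "rx", "ry", "rz": the turn, a rotation vector about the tool's x, y, z in degrees; "hand": the finger opening in m, from 0 to 0.0854. In form: [{"dx": .., "dy": .., "dz": .., "rx": .., "ry": .., "rz": .., "hand": ..}, ...]. A call has 1 to 12 rows; each row shifts and turns the commanded pose from where the row before left it, along the tool's axes as they then stand; what a row does not reach is not made up. A row lasts 1/12 s, in which the tool goes at most 41.7 mm and 7.16 degrees, less where a joint would pass 70% of its speed; a pose out of reach is approached as far as the arm can. A call is refused whole if a number of a shift passes 0.0417 or a number of a turn 7.16, either way. A call with a gripper value outside its range is refused whole. The fingers move at their own pace and stop on an object; FORCE is the grip in N (left out, the last holds). Time passes only in rows, so rows that do not move let the fingers close. It gives the time, the measured TCP pose, the force, the opening and the grip force at its end, in the units of the state.
- manip.get_state(): the state, without advancing time (a new reading comes with each control period).
- manip.get_image(name): name is "scene" or "top" or "wrist"; returns a dict with "frame" (400x640x3 uint8, red, green, blue), "fx", "fy", "cx", "cy" (pixels), "distortion" ([k1, k2, p1, p2, k3] as OpenCV has them; the pictures are not rectified), "position" and "attitude" of the camera in the world; the wrist camera has in their place "mount" (4x4, takes a point from camera to tool coordinates, whose origin is the TCP and whose axes are the flange's). Camera axes: x right, y up, looking along -z (the intrinsics and any distortion apply to the point x, -y, -z); pixel columns grow to the right and rows downward; lengths in m; the calibration is good to about 2 mm. A picture is of the moment at which its call begins: read the wrist's pose just before it. There is no depth.
- manip.sign_off(): hands the job in; it is judged then, once.
The state is a dict: "clock": time; "qpos": joint angles; "qd": joint speeds; "effort": joint torques, N m; "position": TCP position; "ee_rot": TCP orientation; "contact_force": force on the tool from outside, world axes, zero at the start; "moment": the same for the moment, N m; "width": finger opening in m; "gripper_force": force on a finger pad.
Only numpy, scipy, OpenCV 4.12 (cv2) and the standard library are available. Lean on these libraries where they do the work, as an engineer would, in place of code of your own. Each camera call takes 0.05 s, during which the arm holds its last target. There are 200 camera calls.

## Working session

There is one attempt and no reset: what is moved stays moved. The work goes in short steps, Python scripts to look and compute and a shell command to move; the robot and the scene stay as the last step left them, time stands still between calls to the robot, and variables do not carry over. Pictures are saved under pics/ and viewed, at most 13 in all, crops included, and the job is handed in when it is done.

```bash
mkdir -p pics; ls; cat > h.py <<'E'
import numpy as np, cv2
from scipy.spatial.transform import Rotation as R
from rig import manip
def rot(q): return R.from_quat([q[1],q[2],q[3],q[0]]).as_matrix()
def cam(name):
    s=manip.get_state(); im=manip.get_image(name)
    if name=="wrist":
        M=np.array(im["mount"]); T=np.eye(4); T[:3,:3]=rot(s["ee_rot"]); T[:3,3]=s["position"]; W=T@M
        P,A=W[:3,3],W[:3,:3]
    else:
        P=np.array(im["position"]); a=np.array(im["attitude"]); A=rot(a) if a.size==4 else a.reshape(3,3)
    K=np.array([[im["fx"],0,im["cx"]],[0,im["fy"],im["cy"]],[0,0,1.]])
    return dict(f=im["frame"],K=K,D=np.array(im["distortion"],float),P=P,A=A)
def ray(c,uv):
    n=cv2.undistortPoints(np.array(uv,float).reshape(-1,1,2),c["K"],c["D"]).reshape(-1,2)
    return np.c_[n[:,0],-n[:,1],-np.ones(len(n))]@c["A"].T
def onz(c,uv,z):
    d=ray(c,uv); return c["P"]+d*((z-c["P"][2])/d[:,2])[:,None]
def proj(c,X):
    p=(np.atleast_2d(X)-c["P"])@c["A"]; p=p*[1,-1,-1]
    return cv2.projectPoints(p.reshape(-1,1,3),np.zeros(3),np.zeros(3),c["K"],c["D"])[0].reshape(-1,2)
def save(c,n,box=None,scale=1):
    f=c["f"][:,:,::-1]
    if box: f=f[box[1]:box[3],box[0]:box[2]]
    cv2.imwrite(f"pics/{n}.png",cv2.resize(f,None,fx=scale,fy=scale,interpolation=cv2.INTER_CUBIC))
E
python3 - <<'E'
from h import *
for n in("scene","top"):
    c=cam(n); save(c,n+"0"); np.save(n+"0.npy",c,allow_pickle=True); print(n,c["P"],c["A"].round(3).tolist(),c["K"][0],c["D"])
s=manip.get_state(); print(s,manip.grasp_offset)
E
```

```text
pics
scene [ 0.07818819 -0.33546506  0.76296214] [[0.675, 0.547, -0.495], [-0.738, 0.507, -0.446], [0.007, 0.666, 0.745]] [376.24604739   0.         323.44094628] [0.02245389 0.         0.         0.         0.        ]
top [ 0.23803536 -0.05390957  1.3879398 ] [[0.338, 0.912, -0.233], [-0.941, 0.329, -0.077], [0.006, 0.246, 0.969]] [440.28004338   0.         323.53435325] [0.03745577 0.         0.         0.         0.        ]
{'clock': 0.1, 'qpos': array([ 1.09903746e+00,  2.76517381e-01,  1.50601703e+00,  1.45117987e-05,
        1.36069367e+00, -1.21035023e-01]), 'qd': array([ 1.42416654e-05, -5.52177360e-04, -2.03905528e-03, -1.18098239e-03,
       -9.95002999e-04, -1.93465377e-04]), 'effort': array([ 7.17758194e-04, -4.17699623e+01, -2.46405476e+01, -3.45620492e-04,
        5.81613538e-03,  1.91862995e-06]), 'position': array([0.19735924, 0.53956414, 0.23053022]), 'ee_rot': array([-2.45620692e-04,  1.74465956e-01,  9.84662867e-01, -7.79985996e-04]), 'contact_force': array([-0.47593195,  0.22096892, -0.53970166]), 'moment': array([-3.21091503e-05,  1.02238155e-02,  5.48487588e-02]), 'gripper_force': 0.0, 'width': 0.08556739628306283} -0.0187
```

View pics/scene0.png

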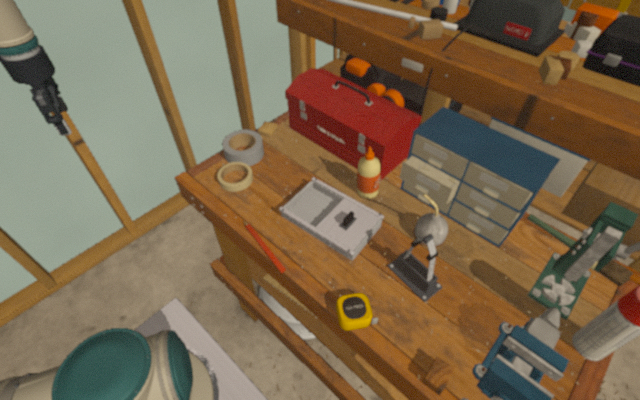

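View pics/top0.png

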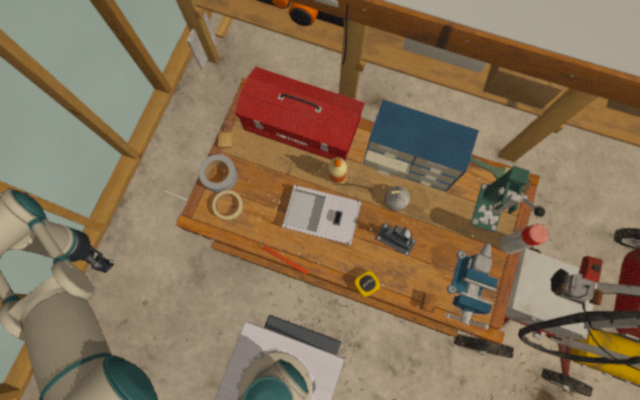

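The tray is at about (322,215) in the top view and (332,217) in the scene view, with the black fin at (338,217) and (348,219). The stand with the tongs is at (397,238) and (420,272), and the oil can is behind it at (397,198). I'll zoom in on these next.

```bash
python3 - <<'E'
from h import *
a=np.load("top0.npy",allow_pickle=True).item(); b=np.load("scene0.npy",allow_pickle=True).item()
A=cv2.resize(a["f"][175:265,275:435],None,fx=5,fy=5,interpolation=cv2.INTER_CUBIC)[:450,:800]
B=cv2.resize(b["f"][170:310,270:470],None,fx=4,fy=4,interpolation=cv2.INTER_CUBIC)
cv2.imwrite("pics/topz.png",A[:,:,::-1]); cv2.imwrite("pics/scenez.png",B[:,:,::-1])
E
```

```text
(no output)
```

View pics/topz.png

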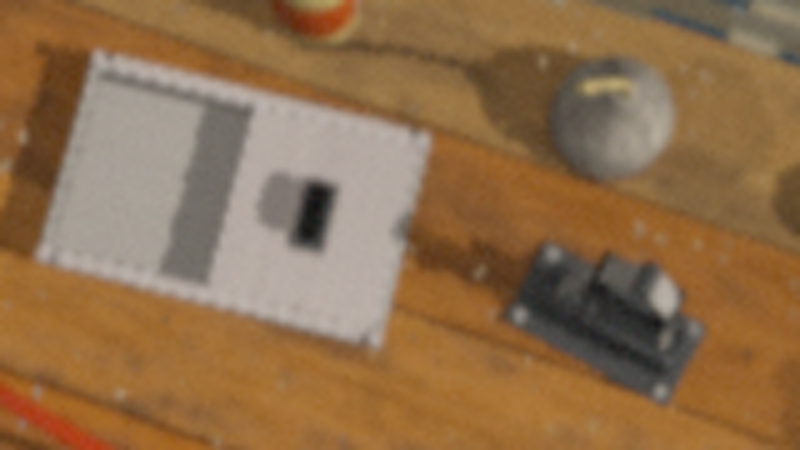

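View pics/scenez.png

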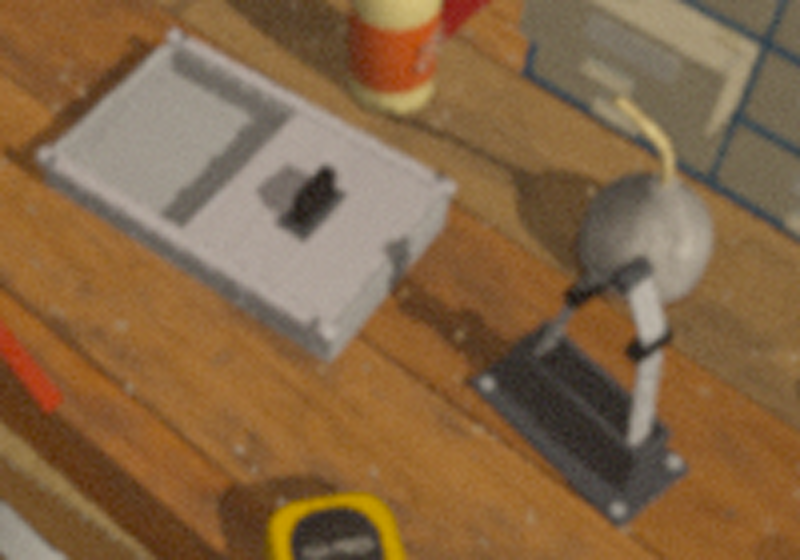

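```bash
cat > m.py <<'E'
from h import *
a=np.load("top0.npy",allow_pickle=True).item(); b=np.load("scene0.npy",allow_pickle=True).item()
tz=lambda p:(np.array(p,float)+.5)/5-.5+[275,175]
sz=lambda p:(np.array(p,float)+.5)/4-.5+[270,170]
def rep(n,c,p,z):
    X=onz(c,p,z)[:,:2]; print(n,X.round(4).tolist(),"ctr",X.mean(0).round(4),"edges",[round(np.linalg.norm(X[i]-X[i-1]),4) for i in range(len(X))],
      "ang",[round(float(np.degrees(np.arctan2(*(X[i]-X[i-1])[::-1]))),1) for i in range(len(X))])
rep("tray top",a,tz([(96,55),(431,133),(378,347),(40,258)]),.036)
rep("tray scn",b,sz([(173,36),(452,184),(333,355),(42,155)]),.036)
rep("bolts top",a,tz([(553,252),(517,315),(660,390),(695,328)]),.006)
rep("bolts scn",b,sz([(487,383),(618,510),(676,462)]),.006)
rep("fin top",a,tz([(313,186),(336,189),(325,250),(292,245)]),.062)
print(np.degrees(manip.get_state()["qpos"]))
E
python3 m.py
```

```text
tray top [[0.5909, 0.1652], [0.6146, -0.0531], [0.4735, -0.0658], [0.4551, 0.1513]] ctr [0.5335 0.0494] edges [np.float64(0.1365), np.float64(0.2196), np.float64(0.1417), np.float64(0.2179)] ang [5.8, -83.8, -174.9, 94.9]
tray scn [[0.5888, 0.1639], [0.6133, -0.0514], [0.4674, -0.0761], [0.4568, 0.152]] ctr [0.5316 0.0471] edges [np.float64(0.1325), np.float64(0.2167), np.float64(0.148), np.float64(0.2284)] ang [5.1, -83.5, -170.4, 92.7]
bolts top [[0.5748, -0.1516], [0.5281, -0.1425], [0.5131, -0.2419], [0.5584, -0.2512]] ctr [ 0.5436 -0.1968] edges [np.float64(0.101), np.float64(0.0475), np.float64(0.1005), np.float64(0.0463)] ang [80.7, 169.0, -98.6, -11.6]
bolts scn [[0.5295, -0.143], [0.5128, -0.2418], [0.5596, -0.2498]] ctr [ 0.534  -0.2115] edges [np.float64(0.1109), np.float64(0.1002), np.float64(0.0475)] ang [105.7, -99.6, -9.7]
fin top [[0.5505, 0.0048], [0.5535, -0.0092], [0.5148, -0.0155], [0.5109, 0.0047]] ctr [ 0.5324 -0.0038] edges [np.float64(0.0396), np.float64(0.0143), np.float64(0.0392), np.float64(0.0205)] ang [0.2, -77.8, -170.8, 101.0]
[ 6.29702082e+01  1.58432789e+01  8.62884196e+01  8.31464821e-04
  7.79620047e+01 -6.93479600e+00]
```

```bash
cat >> h.py <<'E'
def go(target,yaw_deg=None,s=None):
    """print tool-axis delta to bring grasp/TCP to target (world), and tool y heading; rz needed"""
    s=s or manip.get_state(); Rm=rot(s["ee_rot"]); d=Rm.T@(np.array(target)-s["position"])
    h=np.degrees(np.arctan2(Rm[1,1],Rm[0,1]))
    print("pos",s["position"].round(4),"tool y heading",h.round(2),"tilt",np.degrees(np.arccos(-Rm[2,2])).round(2),"tool d mm",(d*1000).round(1),"t",round(s["clock"],2),"F",s["contact_force"].round(1),"w",round(s["width"],4),"q",s["qpos"].round(2))
E
python3 - <<'E'
from h import *
im=manip.get_image("wrist"); print(np.array(im["mount"]).round(3),im["fx"],im["distortion"])
E
python3 -m pendant '[{"rz":-6.4},{"rz":-6.4},{"rz":-6.4},{"rz":-6.4}]'
```

```text
[[ 0.     0.961  0.275  0.071]
 [ 1.    -0.     0.     0.001]
 [ 0.     0.275 -0.961 -0.144]
 [ 0.     0.     0.     1.   ]] 333.3481606952719 [-0.02386592  0.          0.          0.          0.        ]invalid input
```

```bash
python3 -m pendant '[{"dx":0,"dy":0,"dz":0,"rx":0,"ry":0,"rz":-6.4,"hand":0.085},{"dx":0,"dy":0,"dz":0,"rx":0,"ry":0,"rz":-6.4,"hand":0.085}]'; python3 -m pendant '[{"rz":-6.4,"hand":0.085},{"rz":-6.4,"hand":0.085}]'; python3 -c "
from h import *
go([0.46,0.0,0.25])"
```

```text
clock: 0.32
position: [0.1975, 0.5398, 0.2309]
ee_rot: [-0.0, 0.061, 0.998, -0.0]
contact_force: [-0.3, -0.1, 0.2]
width: 0.0852
gripper_force: 0.0
pos [0.1975 0.5398 0.2309] tool y heading 83.01 tilt 0.04 tool d mm [-326.3 -503.8  -18.8] t 0.32 F [-0.3 -0.1  0.2] w 0.0852 q [ 1.1   0.28  1.51 -0.    1.36 -0.35]invalid input
```

```bash
python3 -m pendant '[{"dx":0,"dy":0,"dz":0,"rx":0,"ry":0,"rz":-6.2,"hand":0.085},{"dx":0,"dy":0,"dz":0,"rx":0,"ry":0,"rz":-6.2,"hand":0.085},{"dx":-0.0153,"dy":-0.0379,"dz":-0.0012,"rx":0,"ry":0,"rz":0,"hand":0.085},{"dx":-0.0153,"dy":-0.0379,"dz":-0.0012,"rx":0,"ry":0,"rz":0,"hand":0.085},{"dx":-0.0153,"dy":-0.0379,"dz":-0.0012,"rx":0,"ry":0,"rz":0,"hand":0.085},{"dx":-0.0153,"dy":-0.0379,"dz":-0.0012,"rx":0,"ry":0,"rz":0,"hand":0.085},{"dx":-0.0153,"dy":-0.0379,"dz":-0.0012,"rx":0,"ry":0,"rz":0,"hand":0.085},{"dx":-0.0153,"dy":-0.0379,"dz":-0.0012,"rx":0,"ry":0,"rz":0,"hand":0.085},{"dx":-0.0153,"dy":-0.0379,"dz":-0.0012,"rx":0,"ry":0,"rz":0,"hand":0.085},{"dx":-0.0153,"dy":-0.0379,"dz":-0.0012,"rx":0,"ry":0,"rz":0,"hand":0.085}]'
python3 -m pendant '[{"dx":-0.0153,"dy":-0.0379,"dz":-0.0012,"rx":0,"ry":0,"rz":0,"hand":0.085},{"dx":-0.0153,"dy":-0.0379,"dz":-0.0012,"rx":0,"ry":0,"rz":0,"hand":0.085},{"dx":-0.0153,"dy":-0.0379,"dz":-0.0012,"rx":0,"ry":0,"rz":0,"hand":0.085},{"dx":-0.0153,"dy":-0.0379,"dz":-0.0012,"rx":0,"ry":0,"rz":0,"hand":0.085},{"dx":-0.0153,"dy":-0.0379,"dz":-0.0012,"rx":0,"ry":0,"rz":0,"hand":0.085},{"dx":-0.0153,"dy":-0.0379,"dz":-0.0012,"rx":0,"ry":0,"rz":0,"hand":0.085},{"dx":-0.0153,"dy":-0.0379,"dz":-0.0012,"rx":0,"ry":0,"rz":0,"hand":0.085},{"dx":-0.0153,"dy":-0.0379,"dz":-0.0012,"rx":0,"ry":0,"rz":0,"hand":0.085},{"dx":0,"dy":0,"dz":0,"rx":0,"ry":0,"rz":0,"hand":0.085},{"dx":0,"dy":0,"dz":0,"rx":0,"ry":0,"rz":0,"hand":0.085}]'
python3 -c "
from h import *
go([0.5,-0.04,0.25])
c=cam('wrist'); np.save('w1.npy',c,allow_pickle=True); save(c,'w1',None,1.25)
print(proj(c,[[.533,-.004,.06],[.544,-.197,.15],[.5335,.049,.036]]))"
```

```text
clock: 1.15
position: [0.3467, 0.247, 0.2409]
ee_rot: [0.0, -0.045, 0.999, 0.0]
contact_force: [0.7, -0.2, 0.6]
width: 0.0854
gripper_force: 0.0
clock: 1.98
position: [0.4959, -0.0442, 0.2498]
ee_rot: [-0.001, -0.042, 0.999, 0.0]
contact_force: [-0.7, 1.0, 0.3]
width: 0.0851
gripper_force: 0.0
pos [ 0.4959 -0.0442  0.2498] tool y heading 94.87 tilt 0.07 tool d mm [-4.4  3.8 -0.2] t 1.98 F [-0.7  1.   0.3] w 0.0851 q [-0.23  0.15  1.63  0.    1.37 -1.88]
[[356.14831808 216.28181344]
 [124.26698952 245.23604046]
 [400.68426708 213.78867952]]
```

View pics/w1.png

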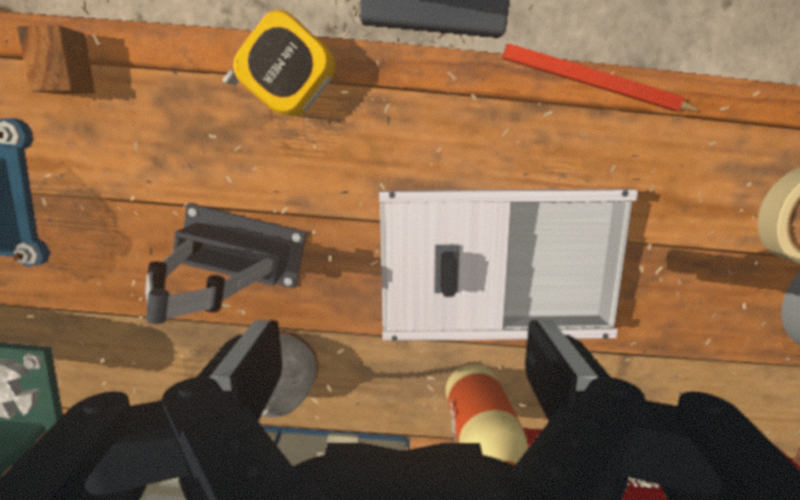

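The wrist view (shown at 1.25x) gives tray rail corners at about (380,193), (636,191), (619,338) and (384,340). The fin is at (449,273). The tongs lean over in perspective, with rolls at (156,280) and (215,292), and the stand bolts are at (193,212) and (297,238).

```bash
python3 - <<'E'
from h import *
from m import rep
c=np.load("w1.npy",allow_pickle=True).item()
w=lambda p:(np.array(p,float)+.5)/1.25-.5
rep("tray",c,w([(379,192),(637,190),(619,339),(384,341)]),.037)
f=c["f"]; g=f.max(2).astype(int); 
x0,y0,x1,y1=335,185,400,245
sub=g[y0:y1,x0:x1]
for th in (40,):
    n,l,st,ce=cv2.connectedComponentsWithStats((sub<th).astype(np.uint8))
    for i in range(1,n):
        if st[i,4]>30:
            pts=np.argwhere(l==i)[:,::-1].astype(np.float32)+[x0,y0]
            r=cv2.minAreaRect(pts.astype(np.float32)); print(th,st[i],r); rep("fin",c,cv2.boxPoints(r),.062)
rep("bolts",c,w([(193,212),(297,238),(289,282)]),.006)
im=cv2.resize(f[140:280,100:380],None,fx=2.8,fy=2.8,interpolation=cv2.INTER_CUBIC); cv2.imwrite("pics/w1z.png",im[:,:,::-1])
E
```

```text
tray top [[0.5909, 0.1652], [0.6146, -0.0531], [0.4735, -0.0658], [0.4551, 0.1513]] ctr [0.5335 0.0494] edges [np.float64(0.1365), np.float64(0.2196), np.float64(0.1417), np.float64(0.2179)] ang [5.8, -83.8, -174.9, 94.9]
tray scn [[0.5888, 0.1639], [0.6133, -0.0514], [0.4674, -0.0761], [0.4568, 0.152]] ctr [0.5316 0.0471] edges [np.float64(0.1325), np.float64(0.2167), np.float64(0.148), np.float64(0.2284)] ang [5.1, -83.5, -170.4, 92.7]
bolts top [[0.5748, -0.1516], [0.5281, -0.1425], [0.5131, -0.2419], [0.5584, -0.2512]] ctr [ 0.5436 -0.1968] edges [np.float64(0.101), np.float64(0.0475), np.float64(0.1005), np.float64(0.0463)] ang [80.7, 169.0, -98.6, -11.6]
bolts scn [[0.5295, -0.143], [0.5128, -0.2418], [0.5596, -0.2498]] ctr [ 0.534  -0.2115] edges [np.float64(0.1109), np.float64(0.1002), np.float64(0.0475)] ang [105.7, -99.6, -9.7]
fin top [[0.5505, 0.0048], [0.5535, -0.0092], [0.5148, -0.0155], [0.5109, 0.0047]] ctr [ 0.5324 -0.0038] edges [np.float64(0.0396), np.float64(0.0143), np.float64(0.0392), np.float64(0.0205)] ang [0.2, -77.8, -170.8, 101.0]
[-1.29848548e+01  8.47855802e+00  9.33238278e+01  3.96746190e-02
  7.83061257e+01 -1.07975335e+02]
tray [[0.475, -0.0653], [0.4541, 0.1554], [0.5947, 0.1721], [0.6153, -0.0508]] ctr [0.5348 0.0529] edges [np.float64(0.141), np.float64(0.2217), np.float64(0.1417), np.float64(0.2239)] ang [-174.1, 95.4, 6.8, -84.7]
bolts [[0.5128, -0.2409], [0.5299, -0.142], [0.5754, -0.1492]] ctr [ 0.5394 -0.1774] edges [np.float64(0.111), np.float64(0.1004), np.float64(0.0461)] ang [-124.3, 80.2, -9.0]
```

View pics/w1z.png

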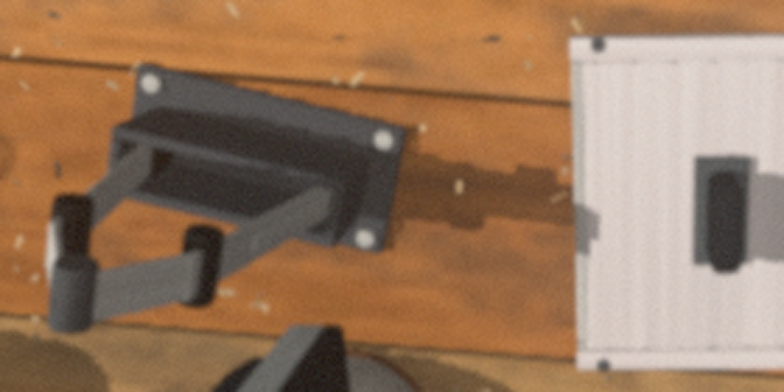

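The zoom shows the fin top centred at (727,222) in the crop. The rolls are at (203,266) and (72,230), the pin at (73,293), and the bolts are clear.

```bash
python3 - <<'E' 2>&1 | tail -9
from h import *
from m import rep
c=np.load("w1.npy",allow_pickle=True).item()
z=lambda p:(np.array(p,float)+.5)/2.8-.5+[100,140]
rep("fin",c,z([(712,175),(743,175),(744,268),(712,270)]),.062)
rep("bolts",c,z([(150,83),(383,140),(366,238)]),.006)
B=onz(c,z([(150,83),(366,238)]),.006); print("stand ctr",B.mean(0))
rep("rolls",c,z([(74,230),(203,266)]),.112)
rep("pin",c,z([(73,293)]),.149)
a=np.load("top0.npy",allow_pickle=True).item();b=np.load("scene0.npy",allow_pickle=True).item()
tz=lambda p:(np.array(p,float)+.5)/5-.5+[275,175]
sz=lambda p:(np.array(p,float)+.5)/4-.5+[270,170]
rep("pin top",a,tz([(623,272)]),.149)
rep("rolls scn",b,sz([(580,294),(649,346)]),.112)
rep("fin scn",b,sz([(323,182)]),.056)
rep("pin scn",b,sz([(632,274)]),.149)
E
```

```text
fin [[0.5173, -0.0083], [0.5163, 0.0032], [0.5528, 0.008], [0.5547, -0.0041]] ctr [ 5.353e-01 -3.000e-04] edges [np.float64(0.0376), np.float64(0.0115), np.float64(0.0368), np.float64(0.0122)] ang [-173.6, 94.9, 7.5, -81.3]
bolts [[0.5127, -0.2422], [0.5292, -0.1433], [0.5744, -0.1501]] ctr [ 0.5388 -0.1785] edges [np.float64(0.1108), np.float64(0.1003), np.float64(0.0457)] ang [-123.8, 80.5, -8.6]
stand ctr [ 0.54355576 -0.19615347  0.006     ]
rolls [[0.5392, -0.2166], [0.548, -0.1753]] ctr [ 0.5436 -0.1959] edges [np.float64(0.0422), np.float64(0.0422)] ang [-102.0, 78.0]
pin [[0.5436, -0.1963]] ctr [ 0.5436 -0.1963] edges [np.float64(0.0)] ang [0.0]
pin top [[0.5424, -0.1827]] ctr [ 0.5424 -0.1827] edges [np.float64(0.0)] ang [0.0]
rolls scn [[0.5432, -0.1742], [0.54, -0.2176]] ctr [ 0.5416 -0.1959] edges [np.float64(0.0435), np.float64(0.0435)] ang [85.8, -94.2]
fin scn [[0.5469, -0.0012]] ctr [ 0.5469 -0.0012] edges [np.float64(0.0)] ang [0.0]
pin scn [[0.5446, -0.1957]] ctr [ 0.5446 -0.1957] edges [np.float64(0.0)] ang [0.0]
```

```bash
python3 - <<'E' 2>&1 | tail -9
from h import *
go([0.5353,-0.0003,0.10])
b=np.load("scene0.npy",allow_pickle=True).item()
sz=lambda p:(np.array(p,float)+.5)/4-.5+[270,170]
print("glue base front",onz(b,sz([(393,112)]),0.0))
E
```

```text
pos [ 0.4951 -0.0427  0.2499] tool y heading 94.98 tilt 0.12 tool d mm [-44.   38.5 149.8] t 2.03 F [ 0.8  0.2 -0.6] w 0.0849 q [-0.23  0.15  1.63  0.    1.37 -1.88]
glue base front [[ 6.63277438e-01  2.95024329e-02 -1.11022302e-16]]
```

```bash
python3 -m pendant '[{"dx":-0.0073,"dy":0.0064,"dz":0.025,"rx":0,"ry":0,"rz":0,"hand":0.05},{"dx":-0.0073,"dy":0.0064,"dz":0.025,"rx":0,"ry":0,"rz":0,"hand":0.05},{"dx":-0.0073,"dy":0.0064,"dz":0.025,"rx":0,"ry":0,"rz":0,"hand":0.05},{"dx":-0.0073,"dy":0.0064,"dz":0.025,"rx":0,"ry":0,"rz":0,"hand":0.05},{"dx":-0.0073,"dy":0.0064,"dz":0.025,"rx":0,"ry":0,"rz":0,"hand":0.05},{"dx":-0.0073,"dy":0.0064,"dz":0.025,"rx":0,"ry":0,"rz":0,"hand":0.05},{"dx":0,"dy":0,"dz":0,"rx":0,"ry":0,"rz":0,"hand":0.05},{"dx":0,"dy":0,"dz":0,"rx":0,"ry":0,"rz":0,"hand":0.05},{"dx":0,"dy":0,"dz":0,"rx":0,"ry":0,"rz":0,"hand":0.05}]'
python3 -c "
from h import *
go([0.5353,-0.0003,0.043])"
```

```text
clock: 2.78
position: [0.5356, 0.0006, 0.1017]
ee_rot: [0.0, -0.045, 0.999, -0.0]
contact_force: [0.6, 0.1, 0.5]
width: 0.0499
gripper_force: 0.0
pos [0.5356 0.0006 0.1017] tool y heading 95.19 tilt 0.06 tool d mm [ 0.4 -0.8 58.7] t 2.78 F [0.6 0.1 0.5] w 0.0499 q [-0.13  0.32  1.79 -0.    1.03 -1.79]
```

```bash
python3 -m pendant '[{"dx":0,"dy":-0.0008,"dz":0.015,"rx":0,"ry":0,"rz":0,"hand":0.05},{"dx":0,"dy":0,"dz":0.015,"rx":0,"ry":0,"rz":0,"hand":0.05},{"dx":0,"dy":0,"dz":0.015,"rx":0,"ry":0,"rz":0,"hand":0.05},{"dx":0,"dy":0,"dz":0.0135,"rx":0,"ry":0,"rz":0,"hand":0.05},{"dx":0,"dy":0,"dz":0,"rx":0,"ry":0,"rz":0,"hand":0.02},{"dx":0,"dy":0,"dz":0,"rx":0,"ry":0,"rz":0,"hand":0.0},{"dx":0,"dy":0,"dz":0,"rx":0,"ry":0,"rz":0,"hand":0.0},{"dx":0,"dy":0,"dz":0,"rx":0,"ry":0,"rz":0,"hand":0.0},{"dx":0,"dy":0,"dz":0,"rx":0,"ry":0,"rz":0,"hand":0.0},{"dx":0,"dy":0,"dz":0,"rx":0,"ry":0,"rz":0,"hand":0.0}]' 30
python3 -c "
from h import *
go([0.5353,-0.0003,0.043])"
```

```text
clock: 3.62
position: [0.5368, -0.0012, 0.0439]
ee_rot: [0.002, -0.045, 0.999, -0.0]
contact_force: [-1.2, -0.6, 6.2]
width: 0.0111
gripper_force: 34.2
pos [ 0.5368 -0.0012  0.0439] tool y heading 95.12 tilt 0.19 tool d mm [1.4 1.  0.9] t 3.62 F [-1.2 -0.6  6.2] w 0.0111 q [-0.13  0.39  1.85 -0.    0.89 -1.79]
```

Gripped: width is 11 mm, which matches the 12 mm fin. Now I'll drag it about 100 mm along tool +y, then take small steps to the stop.

```bash
python3 -m pendant '[{"dx":0,"dy":0.01,"dz":-0.0005,"rx":0,"ry":0,"rz":0,"hand":0.0},{"dx":0,"dy":0.012,"dz":0,"rx":0,"ry":0,"rz":0,"hand":0.0},{"dx":0,"dy":0.012,"dz":0,"rx":0,"ry":0,"rz":0,"hand":0.0},{"dx":0,"dy":0.012,"dz":0,"rx":0,"ry":0,"rz":0,"hand":0.0},{"dx":0,"dy":0.012,"dz":0,"rx":0,"ry":0,"rz":0,"hand":0.0},{"dx":0,"dy":0.012,"dz":0,"rx":0,"ry":0,"rz":0,"hand":0.0},{"dx":0,"dy":0.012,"dz":0,"rx":0,"ry":0,"rz":0,"hand":0.0},{"dx":0,"dy":0.01,"dz":0,"rx":0,"ry":0,"rz":0,"hand":0.0},{"dx":0,"dy":0.005,"dz":0,"rx":0,"ry":0,"rz":0,"hand":0.0},{"dx":0,"dy":0.003,"dz":0,"rx":0,"ry":0,"rz":0,"hand":0.0},{"dx":0,"dy":0,"dz":0,"rx":0,"ry":0,"rz":0,"hand":0.0}]'
python3 -m pendant '[{"dx":0,"dy":0.002,"dz":0,"rx":0,"ry":0,"rz":0,"hand":0.0},{"dx":0,"dy":0.002,"dz":0,"rx":0,"ry":0,"rz":0,"hand":0.0},{"dx":0,"dy":0,"dz":0,"rx":0,"ry":0,"rz":0,"hand":0.0},{"dx":0,"dy":0,"dz":0,"rx":0,"ry":0,"rz":0,"hand":0.0}]'
```

```text
clock: 4.53
position: [0.5273, 0.1006, 0.0439]
ee_rot: [0.001, -0.045, 0.999, 0.001]
contact_force: [-0.5, 1.2, 7.0]
width: 0.011
gripper_force: 34.2
clock: 4.87
position: [0.527, 0.1039, 0.0439]
ee_rot: [0.001, -0.045, 0.999, 0.0]
contact_force: [-1.0, -0.8, 6.8]
width: 0.0114
gripper_force: 34.2
```

```bash
python3 -m pendant '[{"dx":0,"dy":0.002,"dz":0,"rx":0,"ry":0,"rz":0,"hand":0.0},{"dx":0,"dy":0.002,"dz":0,"rx":0,"ry":0,"rz":0,"hand":0.0},{"dx":0,"dy":0,"dz":0,"rx":0,"ry":0,"rz":0,"hand":0.0},{"dx":0,"dy":0,"dz":0,"rx":0,"ry":0,"rz":0,"hand":0.0}]'
python3 -m pendant '[{"dx":0,"dy":0.002,"dz":0,"rx":0,"ry":0,"rz":0,"hand":0.0},{"dx":0,"dy":0.002,"dz":0,"rx":0,"ry":0,"rz":0,"hand":0.0},{"dx":0,"dy":0,"dz":0,"rx":0,"ry":0,"rz":0,"hand":0.0},{"dx":0,"dy":0,"dz":0,"rx":0,"ry":0,"rz":0,"hand":0.0}]'
```

```text
clock: 5.2
position: [0.5269, 0.1052, 0.0439]
ee_rot: [0.001, -0.046, 0.999, -0.002]
contact_force: [-0.4, -9.7, 7.1]
width: 0.0112
gripper_force: 34.2
clock: 5.53
position: [0.5269, 0.1053, 0.0439]
ee_rot: [0.001, -0.047, 0.999, -0.005]
contact_force: [-1.2, -20.3, 7.2]
width: 0.0111
gripper_force: 34.3
```

```bash
python3 -m pendant '[{"dx":0,"dy":0,"dz":0,"rx":0,"ry":0,"rz":0,"hand":0.04},{"dx":0,"dy":0,"dz":0,"rx":0,"ry":0,"rz":0,"hand":0.04},{"dx":0,"dy":0,"dz":0,"rx":0,"ry":0,"rz":0,"hand":0.04},{"dx":0,"dy":0,"dz":-0.02,"rx":0,"ry":0,"rz":0,"hand":0.04},{"dx":0,"dy":0,"dz":-0.03,"rx":0,"ry":0,"rz":0,"hand":0.05},{"dx":0.01,"dy":-0.03,"dz":-0.03,"rx":0,"ry":0,"rz":0,"hand":0.08},{"dx":0.01,"dy":-0.03,"dz":-0.03,"rx":0,"ry":0,"rz":0,"hand":0.08},{"dx":0.005,"dy":-0.03,"dz":-0.03,"rx":0,"ry":0,"rz":0,"hand":0.08},{"dx":0,"dy":-0.03,"dz":-0.03,"rx":0,"ry":0,"rz":0,"hand":0.085},{"dx":0,"dy":0,"dz":0,"rx":0,"ry":0,"rz":0,"hand":0.085},{"dx":0,"dy":0,"dz":0,"rx":0,"ry":0,"rz":0,"hand":0.085},{"dx":0,"dy":0,"dz":0,"rx":0,"ry":0,"rz":0,"hand":0.085}]'
python3 - <<'E'
from h import *
c=cam('wrist'); np.save('w2.npy',c,allow_pickle=True)
go([0.5436,-.196,.25])
p=proj(c,[[.539,-.004,.005]])[0]; print(p); x,y=p.astype(int); x0,y0=x-100,y-75; print(x0,y0)
cv2.imwrite('pics/w2.png',cv2.resize(c['f'][y0:y0+150,x0:x0+200],None,fx=4,fy=4,interpolation=cv2.INTER_CUBIC)[:,:,::-1])
E
```

```text
clock: 6.53
position: [0.5115, -0.0061, 0.208]
ee_rot: [-0.0, -0.044, 0.999, 0.001]
contact_force: [-0.3, -0.6, -0.6]
width: 0.0849
gripper_force: 0.0
pos [ 0.5111 -0.0058  0.2073] tool y heading 95.14 tilt 0.17 tool d mm [ -15.2 -192.3  -43.1] t 6.58 F [-0.3  0.3 -0.4] w 0.0853 q [-0.15  0.2   1.68  0.    1.27 -1.81]
[320.64855143 201.16665863]
220 126
```

View pics/w2.png

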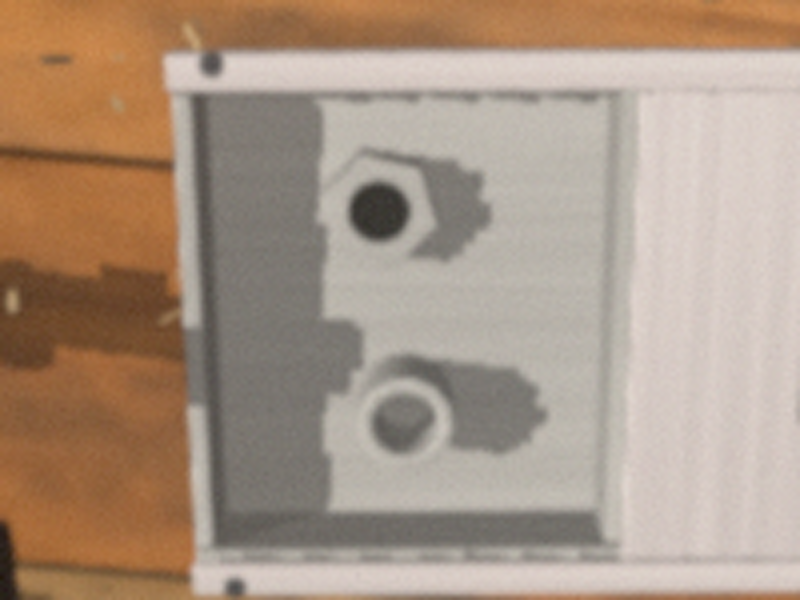

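The cover is open. In the 4x crop the nut is centred at (380,208) on the robot side. The bushing ring is centred at (404,416) on the tray's +x side, clear of the walls.

```bash
python3 - <<'E' | tail -3
from h import *
from m import rep
c=np.load("w2.npy",allow_pickle=True).item()
z=lambda p:(np.array(p,float)+.5)/4-.5+[220,126]
rep("bush",c,z([(404,416)]),.027); rep("bushdia",c,z([(356,416),(452,416)]),.027); rep("nut",c,z([(380,208)]),.018)
E
python3 -m pendant '[{"dx":0,"dy":0,"dz":0,"rx":0,"ry":0,"rz":5,"hand":0.085},{"dx":0,"dy":0,"dz":0,"rx":0,"ry":0,"rz":5,"hand":0.085},{"dx":0,"dy":0,"dz":0,"rx":0,"ry":0,"rz":4.9,"hand":0.085},{"dx":-0.0128,"dy":-0.0364,"dz":0,"rx":0,"ry":0,"rz":0,"hand":0.085},{"dx":-0.0128,"dy":-0.0364,"dz":0,"rx":0,"ry":0,"rz":0,"hand":0.085},{"dx":-0.0128,"dy":-0.0364,"dz":0,"rx":0,"ry":0,"rz":0,"hand":0.085},{"dx":-0.0128,"dy":-0.0364,"dz":0,"rx":0,"ry":0,"rz":0,"hand":0.085},{"dx":-0.0128,"dy":-0.0364,"dz":0,"rx":0,"ry":0,"rz":0,"hand":0.085},{"dx":0,"dy":0,"dz":0,"rx":0,"ry":0,"rz":0,"hand":0.085},{"dx":0,"dy":0,"dz":0,"rx":0,"ry":0,"rz":0,"hand":0.085},{"dx":0,"dy":0,"dz":0,"rx":0,"ry":0,"rz":0,"hand":0.085},{"dx":0,"dy":0,"dz":0,"rx":0,"ry":0,"rz":0,"hand":0.085}]'
python3 -c "
from h import *
go([0.5436,-0.196,0.092])
c=cam('wrist'); np.save('w3.npy',c,allow_pickle=True); save(c,'w3',None,1.25)"
```

```text
bush [[0.5634, -0.0018]] ctr [ 0.5634 -0.0018] edges [np.float64(0.0)] ang [0.0]
bushdia [[0.5645, -0.0142], [0.5623, 0.0106]] ctr [ 0.5634 -0.0018] edges [np.float64(0.0249), np.float64(0.0249)] ang [-84.9, 95.1]
nut [[0.5111, -0.0126]] ctr [ 0.5111 -0.0126] edges [np.float64(0.0)] ang [0.0]
clock: 7.58
position: [0.5437, -0.1952, 0.2075]
ee_rot: [-0.001, 0.084, 0.996, 0.001]
contact_force: [0.3, 0.1, -0.5]
width: 0.085
gripper_force: 0.0
pos [ 0.5437 -0.1952  0.2075] tool y heading 80.31 tilt 0.16 tool d mm [ -0.3  -1.  115.5] t 7.58 F [ 0.3  0.1 -0.5] w 0.085 q [-0.47  0.3   1.54  0.    1.31 -1.87]
```

View pics/w3.png

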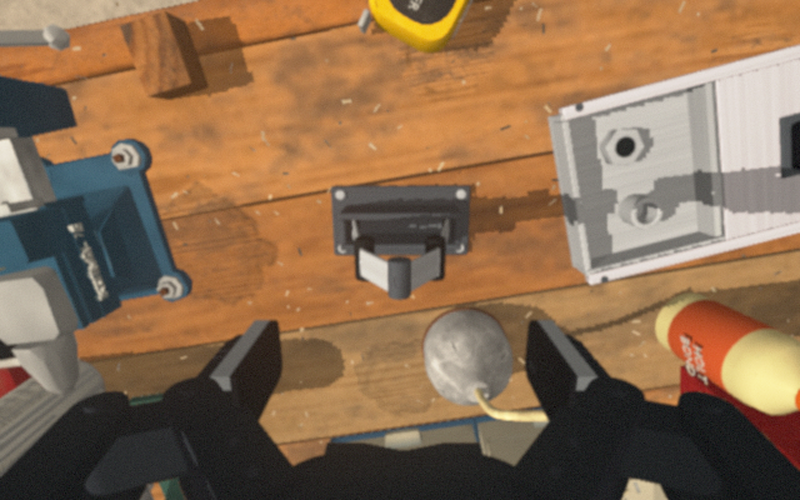

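The rolls at (364,258) and (436,258) and the pin at (400,278) are centred under the gripper. Before going down I'll check the clearance to the oil can at (467,355).

```bash
python3 - <<'E' | tail -4
from h import *
from m import rep
c=np.load("w3.npy",allow_pickle=True).item(); b=np.load("scene0.npy",allow_pickle=True).item()
u=(np.array([(467,355)])+.5)/1.25-.5; v=(np.array([(645,240)])+.5)/4-.5+[270,170]
d1=ray(c,u)[0];d2=ray(b,v)[0]
t=np.linalg.lstsq(np.c_[d1,-d2],b["P"]-c["P"],rcond=None)[0]; print(c["P"]+t[0]*d1,b["P"]+t[1]*d2)
z=lambda p:(np.array(p,float)+.5)/1.25-.5
B=onz(c,z([(340,194),(462,193),(343,248),(461,250)]),.006); print("stand",B.mean(0))
rep("rolls",c,z([(364,260),(436,260)]),.112); rep("pin",c,z([(400,279)]),.149)
E
```

```text
[ 0.67154813 -0.15747727  0.01752199] [ 0.67184922 -0.15785831  0.01767102]
stand [ 0.5441349 -0.1952117  0.006    ]
rolls [[0.542, -0.2174], [0.5493, -0.1749]] ctr [ 0.5457 -0.1962] edges [np.float64(0.0432), np.float64(0.0432)] ang [-99.7, 80.3]
pin [[0.5448, -0.1958]] ctr [ 0.5448 -0.1958] edges [np.float64(0.0)] ang [0.0]
```

```bash
python3 -m pendant '[{"dx":-0.0006,"dy":-0.0007,"dz":0.025,"rx":0,"ry":0,"rz":0,"hand":0.085},{"dx":0,"dy":0,"dz":0.025,"rx":0,"ry":0,"rz":0,"hand":0.085},{"dx":0,"dy":0,"dz":0.025,"rx":0,"ry":0,"rz":0,"hand":0.085},{"dx":0,"dy":0,"dz":0.025,"rx":0,"ry":0,"rz":0,"hand":0.085},{"dx":0,"dy":0,"dz":0.0155,"rx":0,"ry":0,"rz":0,"hand":0.085},{"dx":0,"dy":0,"dz":0,"rx":0,"ry":0,"rz":0,"hand":0.065},{"dx":0,"dy":0,"dz":0,"rx":0,"ry":0,"rz":0,"hand":0.058},{"dx":0,"dy":0,"dz":0,"rx":0,"ry":0,"rz":0,"hand":0.054},{"dx":0,"dy":0,"dz":0,"rx":0,"ry":0,"rz":0,"hand":0.051},{"dx":0,"dy":0,"dz":0,"rx":0,"ry":0,"rz":0,"hand":0.050},{"dx":0,"dy":0,"dz":0,"rx":0,"ry":0,"rz":0,"hand":0.050},{"dx":0,"dy":0,"dz":0,"rx":0,"ry":0,"rz":0,"hand":0.050}]' 40
python3 -c "
from h import *
go([0.5436,-0.196,0.092])"
```

```text
clock: 8.63
position: [0.5461, -0.1986, 0.0952]
ee_rot: [0.002, 0.085, 0.996, -0.001]
contact_force: [0.7, 0.2, 6.7]
width: 0.0505
gripper_force: 13.2
pos [ 0.5461 -0.1986  0.0952] tool y heading 80.19 tilt 0.24 tool d mm [2.9 2.1 3.2] t 8.63 F [0.7 0.2 6.7] w 0.0505 q [-0.47  0.39  1.7   0.    1.05 -1.87]
```

```bash
python3 -m pendant '[{"dx":0,"dy":0,"dz":-0.005,"rx":0,"ry":0,"rz":0,"hand":0.049},{"dx":0,"dy":0,"dz":-0.01,"rx":0,"ry":0,"rz":0,"hand":0.049},{"dx":0,"dy":0,"dz":-0.015,"rx":0,"ry":0,"rz":0,"hand":0.049},{"dx":0,"dy":0,"dz":-0.015,"rx":0,"ry":0,"rz":0,"hand":0.049},{"dx":0,"dy":0,"dz":-0.015,"rx":0,"ry":0,"rz":0,"hand":0.049},{"dx":0,"dy":0,"dz":-0.015,"rx":0,"ry":0,"rz":0,"hand":0.049},{"dx":0,"dy":0,"dz":-0.005,"rx":0,"ry":0,"rz":0,"hand":0.049},{"dx":0,"dy":0,"dz":0,"rx":0,"ry":0,"rz":0,"hand":0.049},{"dx":0,"dy":0,"dz":0,"rx":0,"ry":0,"rz":0,"hand":0.049},{"dx":0,"dy":0,"dz":0,"rx":0,"ry":0,"rz":0,"hand":0.049}]'
python3 -c "
from h import *
go([0.5436,-0.196,0.25])
c=cam('wrist'); np.save('w4.npy',c,allow_pickle=True); save(c,'w4',None,1.25)"
```

```text
clock: 9.47
position: [0.544, -0.1978, 0.1721]
ee_rot: [-0.001, 0.085, 0.996, 0.0]
contact_force: [-1.0, -0.3, -1.9]
width: 0.0491
gripper_force: 7.9
pos [ 0.544  -0.1978  0.1721] tool y heading 80.2 tilt 0.11 tool d mm [  0.8   1.7 -77.8] t 9.47 F [-1.  -0.3 -1.9] w 0.0491 q [-0.47  0.32  1.59  0.    1.23 -1.87]
```

View pics/w4.png

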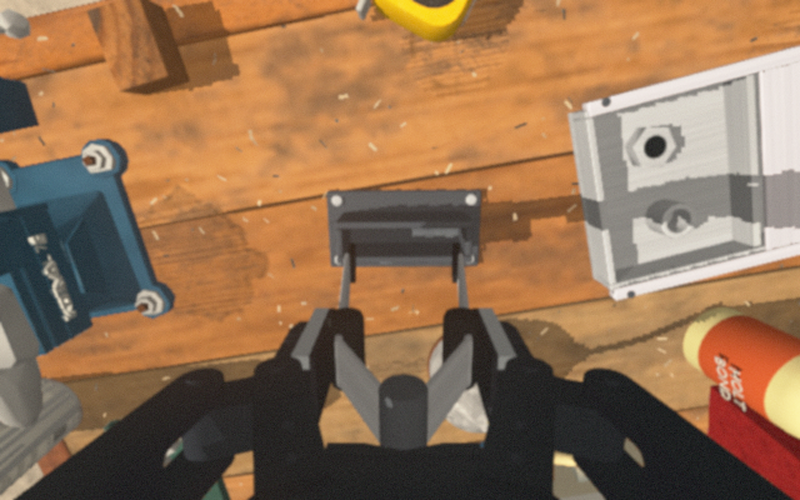

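The tongs are out of the stand, upright and centred in the gripper. The tips are near (352,262) and (455,262), the pin is at (403,410), and the bushing is visible at (671,219). Next I refine the bushing position and turn to the tray's heading.

```bash
python3 - <<'E' | tail -5
from h import *
from m import rep
z=lambda p:(np.array(p,float)+.5)/1.25-.5
c=np.load("w3.npy",allow_pickle=True).item(); rep("b3",c,z([(645,211)]),.027); rep("n3",c,z([(625,147)]),.018)
c=np.load("w4.npy",allow_pickle=True).item(); rep("b4",c,z([(675,220)]),.027); rep("n4",c,z([(655,147)]),.018)
Rm=rot(manip.get_state()["ee_rot"]); p=manip.get_state()["position"]
for xo in(0,.003): print(xo,[(proj(c,p+Rm@np.array([xo+x,31*.001,zz]))[0]*1.25).round(0).tolist() for zz in(.068,.094) for x in(-.008,.008)])
E
python3 -m pendant '[{"dx":0,"dy":0,"dz":-0.01,"rx":0,"ry":0,"rz":-2.5,"hand":0.049},{"dx":0,"dy":0,"dz":-0.01,"rx":0,"ry":0,"rz":-2.5,"hand":0.049},{"dx":0,"dy":0,"dz":-0.01,"rx":0,"ry":0,"rz":-2.5,"hand":0.049},{"dx":0,"dy":0,"dz":0,"rx":0,"ry":0,"rz":-2.5,"hand":0.049},{"dx":0,"dy":0,"dz":0,"rx":0,"ry":0,"rz":-2.5,"hand":0.049},{"dx":0,"dy":0,"dz":0,"rx":0,"ry":0,"rz":-2.5,"hand":0.049},{"dx":0,"dy":0,"dz":0,"rx":0,"ry":0,"rz":0,"hand":0.049},{"dx":0,"dy":0,"dz":0,"rx":0,"ry":0,"rz":0,"hand":0.049}]'
python3 -c "
from h import *
go([0.5646,-0.002,0.2])"
```

```text
n3 [[0.5123, -0.0124]] ctr [ 0.5123 -0.0124] edges [np.float64(0.0)] ang [0.0]
b4 [[0.5647, -0.0036]] ctr [ 0.5647 -0.0036] edges [np.float64(0.0)] ang [0.0]
n4 [[0.5124, -0.0122]] ctr [ 0.5124 -0.0122] edges [np.float64(0.0)] ang [0.0]
0 [[458.0, 285.0], [459.0, 256.0], [453.0, 270.0], [454.0, 244.0]]
0.003 [[459.0, 279.0], [460.0, 251.0], [453.0, 265.0], [454.0, 239.0]]
clock: 10.18
position: [0.5443, -0.1979, 0.2022]
ee_rot: [-0.001, -0.045, 0.999, 0.0]
contact_force: [-0.1, 0.4, -0.3]
width: 0.0491
gripper_force: 7.9
pos [ 0.5443 -0.1979  0.2022] tool y heading 95.14 tilt 0.1 tool d mm [-37.8 193.3   2.3] t 10.18 F [-0.1  0.4 -0.3] w 0.0491 q [-0.47  0.3   1.54  0.    1.3  -2.13]
```

```bash
python3 -m pendant '[{"dx":-0.0017,"dy":0.0093,"dz":0,"rx":0,"ry":0,"rz":0,"hand":0.049},{"dx":-0.0037,"dy":0.0193,"dz":0,"rx":0,"ry":0,"rz":0,"hand":0.049},{"dx":-0.0047,"dy":0.0243,"dz":0,"rx":0,"ry":0,"rz":0,"hand":0.049},{"dx":-0.0047,"dy":0.0243,"dz":0,"rx":0,"ry":0,"rz":0,"hand":0.049},{"dx":-0.0047,"dy":0.0243,"dz":0,"rx":0,"ry":0,"rz":0,"hand":0.049},{"dx":-0.0047,"dy":0.0243,"dz":0,"rx":0,"ry":0,"rz":0,"hand":0.049},{"dx":-0.0047,"dy":0.0243,"dz":0,"rx":0,"ry":0,"rz":0,"hand":0.049},{"dx":-0.0047,"dy":0.0243,"dz":0,"rx":0,"ry":0,"rz":0,"hand":0.049},{"dx":-0.0036,"dy":0.0185,"dz":0,"rx":0,"ry":0,"rz":0,"hand":0.049},{"dx":0,"dy":0,"dz":0,"rx":0,"ry":0,"rz":0,"hand":0.049},{"dx":0,"dy":0,"dz":0,"rx":0,"ry":0,"rz":0,"hand":0.049},{"dx":0,"dy":0,"dz":0,"rx":0,"ry":0,"rz":0,"hand":0.049}]'
python3 -c "
from h import *
go([0.564,-0.0025,0.2])
c=cam('wrist'); np.save('w5.npy',c,allow_pickle=True); save(c,'w5',None,1.25)"
```

```text
clock: 11.18
position: [0.564, -0.0027, 0.2029]
ee_rot: [-0.0, -0.045, 0.999, -0.0]
contact_force: [-0.5, -1.0, -1.0]
width: 0.0494
gripper_force: 7.9
pos [ 0.564  -0.0027  0.2029] tool y heading 95.22 tilt 0.04 tool d mm [-0.   0.2  2.9] t 11.18 F [-0.5 -1.  -1. ] w 0.0494 q [-0.13  0.28  1.58 -0.    1.29 -1.79]
```

View pics/w5.png

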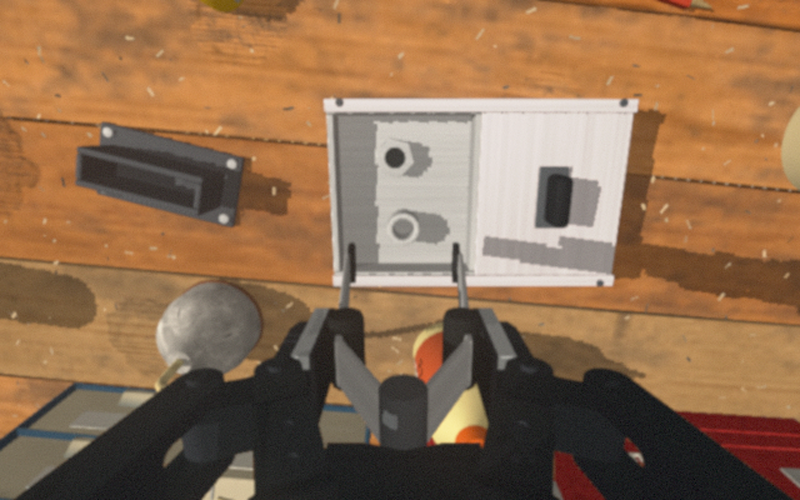

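The tips at (351,262) and (457,262) straddle the bushing's column. The ring is centred at (403,228), the nut is untouched at (396,157), and the compartment leaves margin on both sides.

```bash
python3 - <<'E' | tail -2
from h import *
from m import rep
z=lambda p:(np.array(p,float)+.5)/1.25-.5
c=np.load("w5.npy",allow_pickle=True).item()
X=onz(c,z([(403,228)]),.027)[0]; print(X); go([X[0],X[1],.102])
E
```

```text
[ 0.56474054 -0.00154368  0.027     ]
pos [ 0.5641 -0.0031  0.203 ] tool y heading 95.17 tilt 0.03 tool d mm [ -0.8   1.5 101. ] t 11.23 F [ 0.  -2.  -0.6] w 0.0491 q [-0.13  0.28  1.58 -0.    1.29 -1.79]
```

```bash
python3 -m pendant '[{"dx":-0.0005,"dy":0.001,"dz":0.01,"rx":0,"ry":0,"rz":0,"hand":0.049},{"dx":0,"dy":0,"dz":0.015,"rx":0,"ry":0,"rz":0,"hand":0.049},{"dx":0,"dy":0,"dz":0.015,"rx":0,"ry":0,"rz":0,"hand":0.049},{"dx":0,"dy":0,"dz":0.015,"rx":0,"ry":0,"rz":0,"hand":0.049},{"dx":0,"dy":0,"dz":0.015,"rx":0,"ry":0,"rz":0,"hand":0.049},{"dx":0,"dy":0,"dz":0.012,"rx":0,"ry":0,"rz":0,"hand":0.049},{"dx":0,"dy":0,"dz":0.01,"rx":0,"ry":0,"rz":0,"hand":0.049},{"dx":0,"dy":0,"dz":0.006,"rx":0,"ry":0,"rz":0,"hand":0.049},{"dx":0,"dy":0,"dz":0.003,"rx":0,"ry":0,"rz":0,"hand":0.049},{"dx":0,"dy":0,"dz":0,"rx":0,"ry":0,"rz":0,"hand":0.049},{"dx":0,"dy":0,"dz":0,"rx":0,"ry":0,"rz":0,"hand":0.049},{"dx":0,"dy":0,"dz":0,"rx":0,"ry":0,"rz":0,"hand":0.049}]'
```

```text
clock: 12.23
position: [0.5653, -0.0017, 0.1028]
ee_rot: [0.001, -0.045, 0.999, -0.0]
contact_force: [-0.2, -0.2, -1.2]
width: 0.049
gripper_force: 7.9
```

```bash
python3 -m pendant '[{"dx":0,"dy":0,"dz":0,"rx":0,"ry":0,"rz":0,"hand":0.047},{"dx":0,"dy":0,"dz":0,"rx":0,"ry":0,"rz":0,"hand":0.045},{"dx":0,"dy":0,"dz":0,"rx":0,"ry":0,"rz":0,"hand":0.044},{"dx":0,"dy":0,"dz":0,"rx":0,"ry":0,"rz":0,"hand":0.043},{"dx":0,"dy":0,"dz":0,"rx":0,"ry":0,"rz":0,"hand":0.042},{"dx":0,"dy":0,"dz":0,"rx":0,"ry":0,"rz":0,"hand":0.041},{"dx":0,"dy":0,"dz":0,"rx":0,"ry":0,"rz":0,"hand":0.039},{"dx":0,"dy":0,"dz":0,"rx":0,"ry":0,"rz":0,"hand":0.037},{"dx":0,"dy":0,"dz":0,"rx":0,"ry":0,"rz":0,"hand":0.036},{"dx":0,"dy":0,"dz":0,"rx":0,"ry":0,"rz":0,"hand":0.036},{"dx":0,"dy":0,"dz":0,"rx":0,"ry":0,"rz":0,"hand":0.036},{"dx":0,"dy":0,"dz":0,"rx":0,"ry":0,"rz":0,"hand":0.036}]' 45
```

```text
clock: 13.23
position: [0.5648, -0.0016, 0.1023]
ee_rot: [0.0, -0.045, 0.999, 0.0]
contact_force: [-0.1, 0.8, 1.5]
width: 0.0397
gripper_force: 45.2
```

Stopped at 45 N, far above the spring's 10 to 12 N, so the tips are on the bushing. Now I'll lift.

```bash
python3 -m pendant '[{"dx":0,"dy":0,"dz":-0.004,"rx":0,"ry":0,"rz":0,"hand":0.036},{"dx":0,"dy":0,"dz":-0.008,"rx":0,"ry":0,"rz":0,"hand":0.036},{"dx":0,"dy":0,"dz":-0.012,"rx":0,"ry":0,"rz":0,"hand":0.036},{"dx":0,"dy":0,"dz":-0.015,"rx":0,"ry":0,"rz":0,"hand":0.036},{"dx":0,"dy":0,"dz":-0.015,"rx":0,"ry":0,"rz":0,"hand":0.036},{"dx":0,"dy":0,"dz":-0.015,"rx":0,"ry":0,"rz":0,"hand":0.036},{"dx":0,"dy":0,"dz":-0.015,"rx":0,"ry":0,"rz":0,"hand":0.036},{"dx":0,"dy":0,"dz":-0.015,"rx":0,"ry":0,"rz":0,"hand":0.036},{"dx":0,"dy":0,"dz":-0.015,"rx":0,"ry":0,"rz":0,"hand":0.036},{"dx":0,"dy":0,"dz":-0.012,"rx":0,"ry":0,"rz":0,"hand":0.036},{"dx":0,"dy":0,"dz":-0.008,"rx":0,"ry":0,"rz":0,"hand":0.036},{"dx":0,"dy":0,"dz":-0.004,"rx":0,"ry":0,"rz":0,"hand":0.036}]'
python3 -m pendant '[{"dx":0,"dy":0,"dz":0,"rx":0,"ry":0,"rz":0,"hand":0.036},{"dx":0,"dy":0,"dz":0,"rx":0,"ry":0,"rz":0,"hand":0.036},{"dx":0,"dy":0,"dz":0,"rx":0,"ry":0,"rz":0,"hand":0.036},{"dx":0,"dy":0,"dz":0,"rx":0,"ry":0,"rz":0,"hand":0.036},{"dx":0,"dy":0,"dz":0,"rx":0,"ry":0,"rz":0,"hand":0.036},{"dx":0,"dy":0,"dz":0,"rx":0,"ry":0,"rz":0,"hand":0.036}]'
python3 -c "
from h import *
c=cam('wrist'); save(c,'w6',None,1.25)"
```

```text
clock: 14.23
position: [0.565, -0.0016, 0.2416]
ee_rot: [0.001, -0.045, 0.999, -0.0]
contact_force: [0.7, -1.0, -2.6]
width: 0.0395
gripper_force: 45.5
clock: 14.73
position: [0.5644, -0.0016, 0.2395]
ee_rot: [-0.0, -0.045, 0.999, 0.0]
contact_force: [1.0, -0.7, -1.1]
width: 0.0399
gripper_force: 45.5
```

View pics/w6.png

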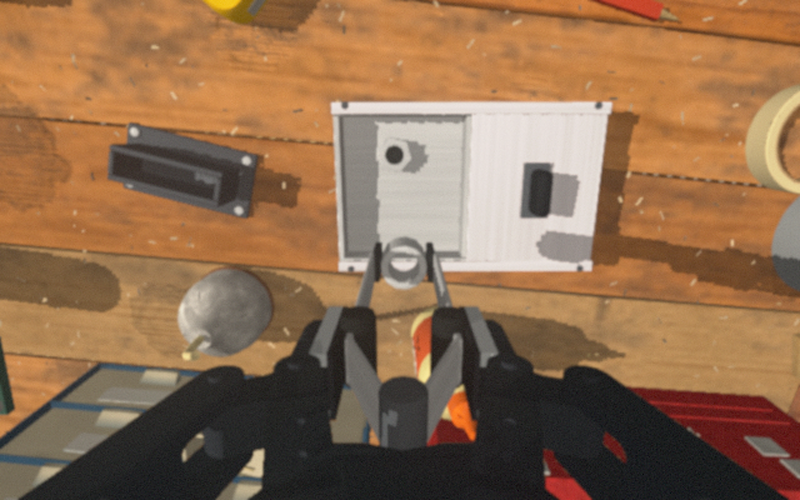

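The bushing at (404,262) is held between the tips. It was lifted about 137 mm, so its underside is at roughly 0.14 m. The nut is still in the tray at (396,155) and the cover is open.

```bash
python3 -c "
from rig import manip
print(manip.sign_off())"
```

```text
the job is handed in; nothing more can be done
None
```

I handed the job in at about 15 s with the cover slid to its stop and the bushing held in the squeezed tongs, its underside about 14 cm above the table. The last picture showed the nut still in the tray. The sign-off returned no verdict, so I don't have the judged result.

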